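# Move the sample cartridge from the dock to the meter

### The arm

A 7-joint arm with a two-finger parallel gripper is mounted at the origin on the work surface. World frame = base frame: x ahead of the robot, y to its left, z up, the work surface at z = 0. Lengths are in m, angles in rad, forces in N, time in s.
With the tool pointing down it reaches from about 0.35 to 0.9 m from the base axis. Payload 7.2 kg.
Tool frame: the origin (TCP) lies at the very end of the fingers, on their centre line; the grasp point (between the pads) lies 19 mm behind it (robot.hold_point_z is the distance from the TCP to the grasp point, in m); y points along the fingers, z is the direction in which the jaws open and shut, and the axes are right-handed (so a half turn about y gives the same grasp; the last joint's range is limited). The gripper opens to 85 mm and grips with 20 to 120 N. Pads are 22 mm wide; open, the fingers measure 114 mm over their backs; the gripper's body (76 mm by 85 mm) begins 54 mm behind the grasp point. The pads swing forward as they close: fully open they stand 13 mm farther back than shut.
Start: joints at [1.051, 0.411, -0.013, 1.596, 0.006, 1.134, -0.082], TCP at [0.273, -0.562, 0.21] pointing down, gripper open.
Joint ranges: [-2.95, 2.95], [-0.29, 1.99], [-1.47, 1.44], [0.14, 2.54], [-1.03, 4.17], [0.13, 1.85], [-2.86, 2.86]. Speed limits (rad/s): [2.39, 2.39, 3.01, 3.01, 3.14, 3.14, 3.14].

### API

Orientations are given as a unit quaternion [x, y, z, w].
In Python, from bench import robot gives the robot as it stands. The module is installed in compiled form; this text tells all that it offers.
- The arm moves only by the shell command python3 -m handwheel 'ROWS' [OPENING] [FORCE]. ROWS is JSON, one flat list of numbers, 6 for each row, row after row: the shift along the tool's x, y, z in mm, then the turn, a rotation vector about the tool's x, y, z in degrees. A call has 1 to 5 rows; each row shifts and turns the commanded pose from where the row before left it, along the tool's axes as they then stand; what a row does not reach is not made up. A row lasts 1/10 s, in which the tool goes at most 50 mm and 8.59 degrees, less where a joint would pass 70% of its speed; a pose out of reach is approached as far as the arm can. A call is refused whole if a number of a shift passes 50 or a number of a turn 8.59, either way. A call with a gripper value outside its range is refused whole. OPENING is the opening, from 0 (shut) to 1 (fully open), set as the call begins (- or left out, the last holds). The fingers move at their own pace and stop on an object; FORCE is the grip in N (left out, the last holds). Time passes only in rows, so rows that do not move let the fingers close. It gives the time, the measured TCP pose, the force and the opening at its end, in the units of the state.
- robot.read_state(): the state, without advancing time (a new reading comes with each control period).
- robot.camera(name): name is "side" or "top" or "wrist"; returns the picture (420x560x3 uint8, red, green, blue); there is no depth.
- robot.get_calibration(name): a dict with "fov_y" (degrees; the focal length in pixels is half the picture's height over the tangent of half this angle, whatever the lens; pixels are square), "cx", "cy" (the principal point, pixels), "world_to_cam" (4x4, takes a point from world to camera coordinates). Camera axes: x right, y up, looking along -z (the intrinsics and any distortion apply to the point x, -y, -z); pixel columns grow to the right and rows downward; lengths in m; the calibration is good to about 2 mm. A picture is of the moment at which its call begins: read the wrist's pose just before it. get_calibration takes no time and is no camera call; for the wrist camera it gives the pose at the moment of the call.
- robot.sign_off(): hands the job in, once; it reports no verdict.
The state is a dict: "clock": time; "joint_pos": joint angles; "joint_vel": joint speeds; "joint_torque": joint torques, N m; "position": TCP position; "ee_rot": TCP orientation; "force": force on the tool from outside, world axes, zero at the start; "wrist_torque": the same for the moment, N m; "finger_gap": opening from 0.0 (shut) to 1.0 (fully open).
Only numpy, scipy, OpenCV 4.12 (cv2) and the standard library are available. Lean on these libraries where they do the work, as an engineer would, in place of code of your own. Each camera call takes 0.05 s, during which the arm holds its last target. There are 200 camera calls.

### The job

Move the yellow-capped cartridge from the grey, blue-collared dock to the white, orange-collared meter: push it in gently to release the dock's catch and let it rise on its own, then take it out and slide it into the meter's slot, and press it down there until the meter's catch holds it in by itself. Press only as hard as the catches need (above 25 N harms them), then let go, and leave the other things on the bench where they are.

Things in the scene. Friction and masses are not known exactly. Their poses are not given: they have to be found in the camera images.
- cartridge_center (a point): the cartridge to move: black upright plate 50 x 16 mm, 90 mm tall, yellow cap over its top 30 mm, pale windows on its broad faces; 0.11 to 0.2 kg. The point is its centre, 45 mm below its top; z up, x along the 50 mm width, y across the 16 mm thickness. The lowest 5 mm are narrower (44 x 11 mm). Either way round fits. Grip it across its thickness, by the cap, once it has risen
- dock: the conditioning dock, grey with a blue collar round its slot; the two instruments may swap sides. Fixed; housing 162 (own x) x 124 (own y) x 110 mm high, with a display ridge across its far end (own x 77 to 103 mm) rising to 142 mm. Origin on the underside, straight below the slot in its top; the housing reaches -58 to +104 mm in own x, +-62 mm in own y; z up, x along the slot.
- dock_slot (a point): centre of the mouth of the dock's slot, level with the housing's top, axes as the dock's. At the start the cartridge is caught down in it, its top 16 to 19 mm above the mouth; released, it rises by itself in half a second until its top stands 45 mm above the mouth
- dock_plate (a point): centre of the top of the sprung carriage in the dock, on which the cartridge stands: 45 mm below the mouth when up, about 72 mm when caught. Push-push: pushed down far enough and let go it is caught; pushed and let go again it is released. Both instruments need the same push (see meter_plate)
- meter: the conductivity meter, white with an orange collar round its slot. Fixed; housing 162 (own x) x 124 (own y) x 110 mm high, with a display ridge across its far end (own x 77 to 103 mm) rising to 142 mm. Origin on the underside, straight below the slot in its top; the housing reaches -58 to +104 mm in own x, +-62 mm in own y; z up, x along the slot.
- meter_slot (a point): centre of the mouth of the meter's slot, level with the housing's top, axes as the meter's; empty at the start. Both slots: 52.4 mm along own x, 18.4 mm along own y (1.2 mm play all round a cartridge), with a 6 mm bevel round the mouth. A cartridge dropped in stands 45 mm above the mouth; caught, 10.5 to 22.5 mm (hidden, differs each time)
- meter_plate (a point): the same in the meter, up at the start. Pushed slowly it resists with 3 N, growing to 7 N; then comes a rubber buffer of 2.5 N/mm, and the catch changes over 1 mm into it, at 7 to 10 N, 6 to 8 mm below the caught height; a hard stop lies 3.5 mm deeper, near 18 N. All these depths shift each time within 12 mm: press slowly until 11 to 14 N is felt, then lift away; above 25 N does harm
- spare_a_center (a point): a spare cartridge, same size, with a grey cap, standing in a white stand; its centre. To be left alone
- spare_b_center (a point): another spare cartridge with a grey cap, in the same stand; its centre. To be left alone
- cup: red paper cup, 72 mm across and 85 mm high; origin under its centre. To be left alone
- jar: glass jar with a white cap, 60 mm across and 90 mm high; origin under its centre. To be left alone
- block_a: pale blue-grey insulation sample, 40 x 50 x 20 mm, flat on the table; origin under its centre. To be left alone
- block_b: cork sample, 60 x 40 x 30 mm; origin under its centre. To be left alone
- standoff: brass turned part, 40 mm across and 50 mm high; origin under its centre. To be left alone

How it is judged:
On the way:
1. the dock's catch has been released by pushing: the cartridge has risen in the dock's slot and stands there untouched by the fingers (z of cartridge_center in the frame of dock between 0.104 and 0.116 m and horizontal distance between cartridge_center and dock_slot below 0.008 m and contact force between the fingers and cartridge below 0.2 N), for 0.2 s.
At the end, for the whole second after the job is handed in: The cartridge stands in the meter's slot (within 6 mm of its axis, within 6 degrees of upright), held down by the catch: its top no more than 29 mm above the housing (free it would stand at 45 mm, caught at 10.5 to 22.5 mm), at rest and untouched (z of cartridge_center in the frame of meter between 0.065 and 0.094 m and horizontal distance between cartridge_center and meter_slot below 0.006 m and angle between cartridge_center's own z axis and vertical below 0.1 rad and linear speed of cartridge below 0.02 m/s and contact force between the fingers and cartridge below 0.1 N).
It fails at once if the cartridge is pressed against the dock with more than 25 N (contact force between cartridge and dock above 25 N).
It fails at once if the cartridge is pressed against the meter with more than 25 N (contact force between cartridge and meter above 25 N).
It fails at once if one of the other things on the bench is shifted by more than 20 mm (distance of any of spare_a_center, spare_b_center, cup, jar, block_a, block_b, standoff from where it was at the start of the episode above 0.02 m).
It also fails if it takes over 64 s, if anything falls off the work surface, if the arm or the gripper's body presses on something with over 40 N, if the wrist force passes 120 N, or if a joint passes its speed limit or range.

## Working session

There is one attempt and no reset: what is moved stays moved. The work goes in short steps, Python scripts to look and compute and a shell command to move; the robot and the scene stay as the last step left them, time stands still between calls to the robot, and variables do not carry over. Pictures are saved under pics/ and viewed, about 8 in all and at most 12, crops included, and the job is handed in when it is done.

```bash
mkdir -p pics; ls; python3 - <<'E'
from bench import robot
import cv2,numpy as np
np.set_printoptions(precision=4,suppress=True)
s=robot.read_state();print(s)
for n in("side","top","wrist"):
    c=robot.get_calibration(n);print(n,c)
    cv2.imwrite(f"pics/{n}0.png",robot.camera(n)[:,:,::-1])
a=[cv2.imread(f"pics/{n}0.png") for n in("side","top")]
cv2.imwrite("pics/st.png",cv2.resize(np.vstack(a),(800,1200))[:, :])
E
```

```text
pics
{'clock': 0.0, 'joint_pos': array([ 1.0508,  0.4119, -0.0127,  1.5971,  0.0056,  1.1343, -0.0822]), 'joint_vel': array([ 0.0004,  0.0002, -0.0016,  0.0005,  0.0002,  0.0003,  0.0015]), 'joint_torque': array([ -0.    , -60.0619,   0.682 , -29.9409,   0.0139,   0.0106,
         0.    ]), 'position': array([ 0.2726, -0.5618,  0.2091]), 'ee_rot': array([-0.1586,  0.6897, -0.6886,  0.1582]), 'force': array([ 0.4944,  0.4549, -0.3484]), 'wrist_torque': array([-0.0357, -0.0511, -0.0001]), 'finger_gap': 0.9959549157366802}
side {'fov_y': 54.45652961621559, 'cx': 289.77875817962587, 'cy': 203.15903189755156, 'world_to_cam': array([[ 0.9995, -0.0303,  0.0039, -0.5528],
       [ 0.0185,  0.7026,  0.7113, -0.092 ],
       [-0.0242, -0.7109,  0.7028, -0.9927],
       [ 0.    ,  0.    ,  0.    ,  1.    ]])}
top {'fov_y': 44.05821785857739, 'cx': 288.5442936653673, 'cy': 211.94739407981595, 'world_to_cam': array([[ 0.0253, -0.9997, -0.0008,  0.0179],
       [ 0.9884,  0.0249,  0.1496, -0.5836],
       [-0.1495, -0.0046,  0.9888, -1.4242],
       [ 0.    ,  0.    ,  0.    ,  1.    ]])}
wrist {'fov_y': 69.9135893322653, 'cx': 282.1870629727896, 'cy': 207.6565282886586, 'world_to_cam': array([[ 0.4361, -0.8999, -0.0021, -0.6232],
       [ 0.8625,  0.4186, -0.2846,  0.0373],
       [ 0.257 ,  0.1223,  0.9587, -0.3798],
       [ 0.    ,  0.    ,  0.    ,  1.    ]])}
```

View pics/top0.png

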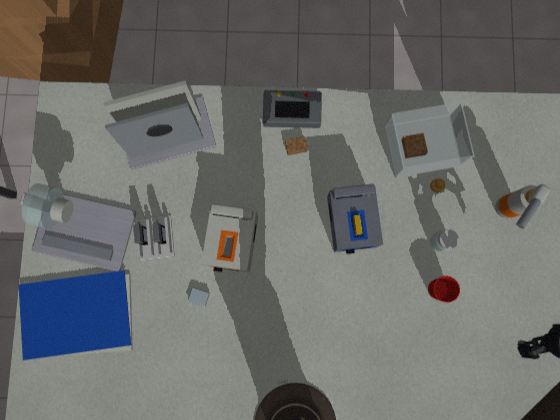

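View pics/side0.png

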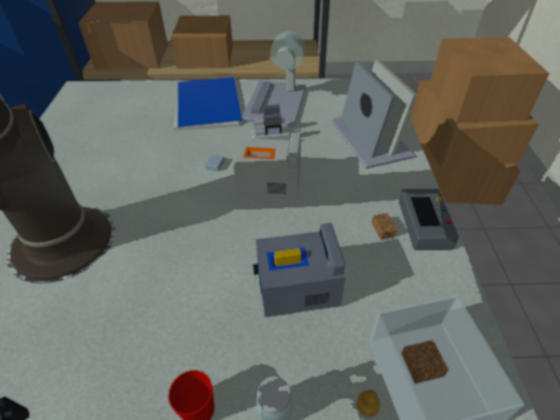

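The top view shows the dock's blue collar and yellow cap at about (357,224) and the meter's orange collar at about (227,246). The spares are near (150,235), the cup at (444,289) and the gripper at (540,345). The side view shows the dock at (288,257) and the meter at (260,153). Next I'll triangulate both collars.

```bash
cat > h.py <<'E'
import numpy as np,cv2
from bench import robot
from scipy.spatial.transform import Rotation as R
np.set_printoptions(precision=4,suppress=True)
def ray(c,uv):
    f=210/np.tan(np.radians(c["fov_y"]/2));M=c["world_to_cam"];uv=np.atleast_2d(uv).astype(float)
    d=np.c_[(uv[:,0]-c["cx"])/f,-(uv[:,1]-c["cy"])/f,-np.ones(len(uv))]
    return -M[:3,:3].T@M[:3,3], d@M[:3,:3]
def onz(c,uv,z):
    o,d=ray(c,uv);return o+d*((z-o[2])/d[:,2])[:,None]
def tri(c1,p1,c2,p2):
    o1,d1=ray(c1,p1);o2,d2=ray(c2,p2);d1,d2=d1[0],d2[0]
    t=np.linalg.lstsq(np.c_[d1,-d2],o2-o1,rcond=None)[0]
    a,b=o1+d1*t[0],o2+d2*t[1];return (a+b)/2,np.linalg.norm(a-b)
HSV={"blue":((108,140,60),(128,255,255)),"orange":((4,170,120),(16,255,255)),"yellow":((20,140,80),(34,255,255))}
def blob(img,col,near=None,r=60):
    """largest contour of the colour near a pixel"""
    m=cv2.inRange(cv2.cvtColor(img,cv2.COLOR_RGB2HSV),*map(np.array,HSV[col]))
    if near is not None:
        k=np.zeros_like(m);cv2.circle(k,tuple(near),r,255,-1);m&=k
    cs,_=cv2.findContours(m,cv2.RETR_EXTERNAL,cv2.CHAIN_APPROX_NONE)
    return max(cs,key=cv2.contourArea)[:,0,:]
def rect(c,cnt,z):
    """min-area rectangle (mm) of a contour cast on plane z: centre, long, short, yaw of long side"""
    P=onz(c,cnt,z)[:,:2]*1000
    (x,y),(w,h),a=cv2.minAreaRect(P.astype(np.float32))
    if w<h:w,h,a=h,w,a+90
    a=(a+90)%180-90
    return np.array([x,y,w,h,a])
E
python3 - <<'E'
from h import *
near={"top":{"blue":(357,224),"orange":(227,246),"yellow":(357,224)},"side":{"blue":(288,257),"orange":(260,153),"yellow":(288,257)}}
I={n:cv2.imread(f"pics/{n}0.png")[:,:,::-1].copy() for n in("top","side")}
C={n:robot.get_calibration(n) for n in I}
for col in HSV:
    ct={}
    for n in I:
        b=blob(I[n],col,near[n][col],35);ct[n]=cv2.minAreaRect(b.astype(np.float32))[0]
        for z in ((.11,.113) if col!="yellow" else (.1275,)): print(col,n,z,len(b),rect(C[n],b,z))
    print(col,"tri",tri(C["top"],ct["top"],C["side"],ct["side"]))
s=robot.read_state();print(R.from_quat(s["ee_rot"]).as_matrix())
E
```

```text
blue top 0.11 88 [ 542.3518 -152.6187   79.4137   45.9065    8.012 ]
blue top 0.113 88 [ 541.9647 -152.2323   79.2417   45.8071    8.012 ]
blue side 0.11 135 [ 542.4812 -152.7596   79.6596   45.7016    7.898 ]
blue side 0.113 135 [ 542.4251 -155.0719   79.2949   45.4923    7.898 ]
blue tri (array([ 0.5427, -0.1527,  0.1095]), np.float64(0.000538474886687212))
orange top 0.11 86 [478.3329 194.5243  77.4531  45.1327  -6.6431]
orange top 0.113 86 [478.0843 194.159   77.2854  45.035   -6.6431]
orange side 0.11 85 [479.2662 194.9171  75.64    38.5716  -8.1197]
orange side 0.113 85 [479.4995 191.013   75.2936  38.3951  -8.1197]
orange tri (array([0.4787, 0.1946, 0.1099]), np.float64(0.0012457400226288098))
yellow top 0.1275 45 [ 541.4061 -152.2404   51.9049   15.6437    7.9076]
yellow side 0.1275 69 [ 542.3691 -161.2812   51.0947   32.3094    7.5025]
yellow tri (array([ 0.5425, -0.1536,  0.1173]), np.float64(0.0003478160735787604))
[[-0.8996 -0.0006  0.4366]
 [-0.4366  0.0011 -0.8996]
 [ 0.0001 -1.     -0.0012]]
```

View pics/wrist0.png

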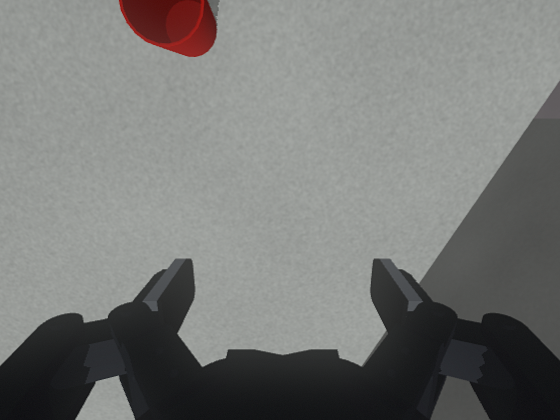

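The wrist view shows the red cup at (165,25) and the open fingers over clear bench. The fixed views agree within about 1 mm:

| Slot | x (m) | y (m) | z (m) | Yaw |
|---|---|---|---|---|
| Dock | 0.5424 | -0.1527 | 0.110 | 8.0° |
| Meter | 0.4786 | 0.1946 | 0.110 | about -7° |

I'll turn the tool, shut the fingers and start moving.

```bash
cat > go.py <<'E'
import sys
from h import *
x,y,z,yaw=map(float,sys.argv[1:5])  # target TCP in m, yaw of slot in degrees
s=robot.read_state();Rt=R.from_quat(s["ee_rot"]);a=np.radians(yaw-90)
zz=np.array([np.cos(a),np.sin(a),0]);yy=np.array([0,0,-1.]);T=R.from_matrix(np.c_[np.cross(yy,zz),yy,zz])
print("t",round(s["clock"],2),"pos",s["position"],"F",s["force"],"shift mm",Rt.inv().apply(np.array([x,y,z])-s["position"])*1000,"turn",(Rt.inv()*T).as_rotvec(degrees=True))
E
python3 -m handwheel '[-20,0,-10,0,6,0, -40,0,-20,0,6,0, -40,0,-20,0,6,0, -40,0,-20,0,0,0, -40,0,-20,0,0,0]' 0 30
python3 go.py 0.5424 -0.1527 0.17 8
```

```text
clock: 0.65
position: [0.4261, -0.4312, 0.21]
ee_rot: [-0.049, 0.705, -0.705, 0.048]
force: [-0.4, -1.3, -0.1]
finger_gap: 0.145
t 0.65 pos [ 0.4261 -0.4312  0.21  ] F [-0.3689 -1.2968 -0.065 ] shift mm [-153.2669   39.9463 -259.9946] turn [ 0.0042 -0.1387  0.0086]
```

```bash
python3 -m handwheel '[-28,0,-45,0,0,0, -30,0,-45,0,0,0, -30,0,-45,0,0,0, -30,0,-45,0,0,0, -20,0,-40,0,0,0]'
python3 -m handwheel '[-8,10,-20,0,0,0, -7,10,-20,0,0,0, 0,0,0,0,0,0, 0,0,0,0,0,0]'
python3 go.py 0.5424 -0.1527 0.14 8
python3 - <<'E'
from h import *
c=robot.get_calibration("wrist");im=robot.camera("wrist");cv2.imwrite("pics/w1.png",im[:,:,::-1])
for col,z in(("blue",.11),("yellow",.1275)):
    try:print(col,rect(c,blob(im,col),z))
    except Exception as e:print(col,e)
E
```

```text
clock: 1.15
position: [0.5261, -0.2068, 0.2099]
ee_rot: [-0.049, 0.706, -0.705, 0.049]
force: [0.5, -0.8, 0.5]
finger_gap: -0.001
clock: 1.55
position: [0.5342, -0.168, 0.1898]
ee_rot: [0.049, -0.705, 0.705, -0.049]
force: [-0.4, -0.5, -0.6]
finger_gap: -0.004
t 1.55 pos [ 0.5342 -0.168   0.1898] F [-0.4414 -0.4821 -0.5767] shift mm [-10.2497  49.8    -13.9827] turn [-0.0088 -0.0688  0.0426]
blue [ 541.9614 -152.6594   80.2388   45.9198    7.7634]
yellow [ 653.0114 -323.6258   35.8344   27.4972   86.9651]
```

View pics/w1.png

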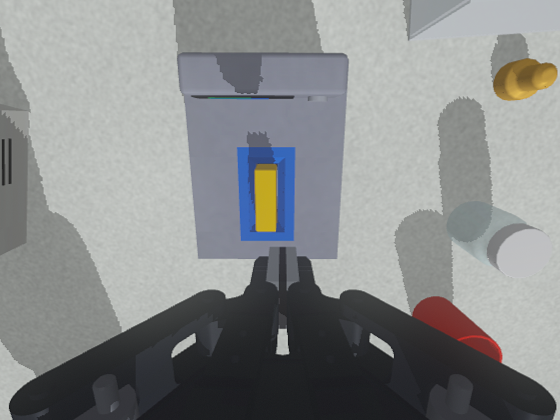

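The wrist view shows the collar at (266,194) and the cap at (265,198), with the shut tips at (284,265). It gives the dock slot at (0.5420,-0.1527), yaw 7.8°, which agrees with the fixed cameras. I'll centre over the cap and come down.

```bash
python3 -m handwheel '[-5,10,-7,0,0,0, -5,15,-7,0,0,0, 0,15,0,0,0,0, 0,10,0,0,0,0, 0,0,0,0,0,0]'
python3 go.py 0.5422 -0.1527 0.13 8
python3 -m handwheel '[0,2,0,0,0,0, 0,2,0,0,0,0, 0,2,0,0,0,0, 0,2,0,0,0,0, 0,0,0,0,0,0]'
```

```text
clock: 2.1
position: [0.5413, -0.1529, 0.1383]
ee_rot: [-0.049, 0.706, -0.705, 0.047]
force: [0.1, 0.4, -0.6]
finger_gap: -0.001
t 2.1 pos [ 0.5413 -0.1529  0.1383] F [ 0.0611  0.3685 -0.6062] shift mm [-0.9052  8.3144 -0.0979] turn [ 0.0464 -0.1749  0.1493]
clock: 2.6
position: [0.5423, -0.1525, 0.1319]
ee_rot: [0.049, -0.705, 0.705, -0.049]
force: [0.3, -1.3, -0.2]
finger_gap: 0.001
```

```bash
python3 -m handwheel '[0,1,0,0,0,0, 0,1,0,0,0,0, 0,1,0,0,0,0, 0,1,0,0,0,0, 0,1,0,0,0,0]'
python3 -m handwheel '[0,1,0,0,0,0, 0,1,0,0,0,0, 0,0,0,0,0,0]'
```

```text
clock: 3.1
position: [0.5424, -0.1525, 0.1269]
ee_rot: [0.049, -0.705, 0.705, -0.049]
force: [0.6, -0.0, 0.4]
finger_gap: -0.002
clock: 3.4
position: [0.5423, -0.1525, 0.1248]
ee_rot: [-0.049, 0.705, -0.705, 0.049]
force: [-0.6, -1.2, -0.2]
finger_gap: 0.002
```

```bash
python3 -m handwheel '[0,1,0,0,0,0, 0,1,0,0,0,0, 0,0,0,0,0,0]'
python3 -m handwheel '[0,1,0,0,0,0, 0,1,0,0,0,0, 0,0,0,0,0,0]'
```

```text
clock: 3.7
position: [0.5423, -0.1525, 0.1228]
ee_rot: [-0.049, 0.705, -0.705, 0.049]
force: [-0.5, -1.0, -0.2]
finger_gap: 0.002
clock: 4.0
position: [0.5423, -0.1525, 0.1208]
ee_rot: [-0.049, 0.705, -0.705, 0.049]
force: [0.2, -0.6, -0.0]
finger_gap: 0.004
```

No force yet at 0.121 m, below where the cap top should be, so I'll look before going on.

```bash
python3 - <<'E'
from h import *
im=robot.camera("side");w=robot.camera("wrist")
a=cv2.resize(im[180:330,200:390],None,fx=2,fy=2,interpolation=cv2.INTER_CUBIC);b=cv2.resize(w[120:330,170:400],(329,300))
cv2.imwrite("pics/p2.png",np.hstack([a,b])[:,:,::-1])
c=robot.get_calibration("side");f=210/np.tan(np.radians(c["fov_y"]/2))
p=c["world_to_cam"]@np.r_[robot.read_state()["position"],1];u=c["cx"]+f*p[0]/-p[2];v=c["cy"]-f*p[1]/-p[2];print(u,v,"crop",(u-200)*2,(v-180)*2)
E
```

```text
286.9375129718835 254.9390676144687 crop 173.875025943767 149.87813522893742
```

View pics/p2.png

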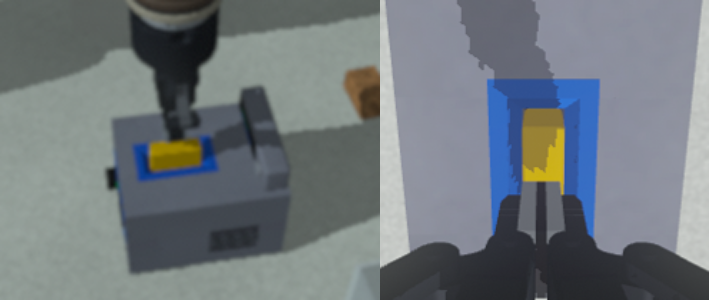

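The side crop shows the tip ending just above and behind the cap top: tip at about (178,138), cap face at about (175,148). The wrist crop shows it centred over the cap. So the shut tips stop short of the reported TCP and haven't touched yet. I'll carry on slowly, watching the force.

```bash
python3 -m handwheel '[0,1,0,0,0,0, 0,1,0,0,0,0, 0,0,0,0,0,0]'|grep -E "pos|force"
python3 -m handwheel '[0,1,0,0,0,0, 0,1,0,0,0,0, 0,0,0,0,0,0]'|grep -E "pos|force"
```

```text
position: [0.5423, -0.1525, 0.1188]
force: [-0.2, -0.9, -0.6]
position: [0.5423, -0.1525, 0.1168]
force: [-0.2, 0.3, -0.7]
```

```bash
python3 -m handwheel '[0,1,0,0,0,0, 0,1,0,0,0,0, 0,0,0,0,0,0]'|grep -E "pos|force"
python3 - <<'E'
from h import *
im=robot.camera("side")
a=cv2.imread("pics/side0.png")[:,:,::-1].copy()
for i in(a,im):
    b=blob(i,"yellow",(288,257),35);print(b.min(0),b.max(0),cv2.contourArea(b))
cv2.imwrite("pics/p3.png",cv2.resize(np.hstack([a[225:285,250:330],im[225:285,250:330]]),None,fx=5,fy=5)[:,:,::-1])
E
```

```text
position: [0.5423, -0.1525, 0.1148]
force: [0.0, 0.8, -0.2]
[275 249] [299 264] 292.5
[275 250] [299 264] 258.0
```

View pics/p3.png

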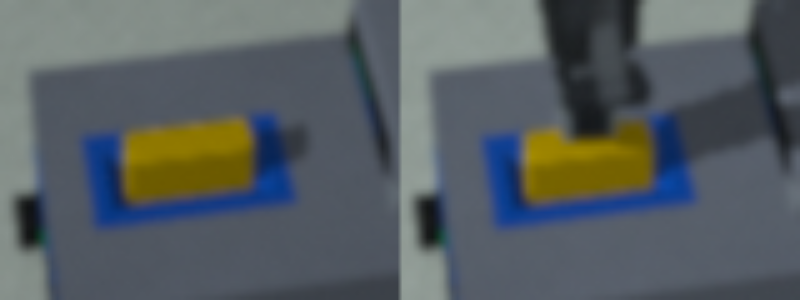

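The cap hasn't moved. The tip, at about (288,253) in the side view, is now a few mm above the cap face, so I'll continue in small steps.

```bash
for i in 1 2; do python3 -m handwheel '[0,1,0,0,0,0, 0,0,0,0,0,0]'|grep -E "pos|force"; done
```

```text
position: [0.5423, -0.1525, 0.1139]
force: [-0.5, 0.0, -0.1]
position: [0.5423, -0.1525, 0.1129]
force: [0.6, 0.4, -0.6]
```

```bash
python3 -m handwheel '[0,1,0,0,0,0, 0,0,0,0,0,0]'|grep -E "pos|force"
```

```text
position: [0.5423, -0.1525, 0.1118]
force: [-0.3, -0.0, 0.6]
```

```bash
python3 -m handwheel '[0,1,0,0,0,0, 0,0,0,0,0,0]'|grep -E "pos|force"
```

```text
position: [0.5423, -0.1526, 0.1109]
force: [0.1, -0.4, -0.3]
```

```bash
for i in 1 2; do python3 -m handwheel '[0,1,0,0,0,0, 0,0,0,0,0,0]'|grep -E "pos|force"; done; python3 - <<'E'
from h import *
im=robot.camera("side")
b=blob(im,"yellow",(288,257),35);print(b.min(0),b.max(0),cv2.contourArea(b))
cv2.imwrite("pics/p4.png",cv2.resize(im[225:285,250:330],None,fx=5,fy=5)[:,:,::-1])
E
```

```text
position: [0.5423, -0.1525, 0.1098]
force: [0.1, 0.0, 0.2]
position: [0.5423, -0.1525, 0.1089]
force: [-0.0, 0.7, 0.5]
[275 249] [299 264] 235.5
```

View pics/p4.png

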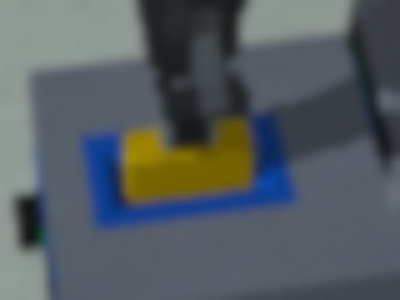

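The cap is still at rest (its bounds are unchanged). The tip is at about crop (190,147), so the gap is only a few mm more. I'll continue.

```bash
python3 -c "
from bench import robot;print(robot.hold_point_z)"; for i in 1 2; do python3 -m handwheel '[0,1,0,0,0,0, 0,0,0,0,0,0]'|grep -E "pos|force"; done
```

```text
0.0187
position: [0.5424, -0.1526, 0.108]
force: [-0.1, 0.3, 0.6]
position: [0.5425, -0.1527, 0.1073]
force: [-1.7, 0.2, 5.2]
```

```bash
python3 -m handwheel '[0,1,0,0,0,0, 0,0,0,0,0,0]'|grep -E "pos|force"
```

```text
position: [0.5425, -0.1527, 0.1064]
force: [-2.3, 0.3, 5.1]
```

```bash
python3 -m handwheel '[0,1,0,0,0,0, 0,0,0,0,0,0]'|grep -E "pos|force"
```

```text
position: [0.5425, -0.1527, 0.1053]
force: [-1.9, 0.1, 6.1]
```

```bash
python3 -m handwheel '[0,1,0,0,0,0, 0,0,0,0,0,0]'|grep -E "pos|force"
```

```text
position: [0.5425, -0.1527, 0.1044]
force: [-1.0, -0.6, 6.8]
```

Contact came at a TCP reading of about 0.1077, so the shut tips sit about 19 mm above the reported TCP. Now I'll press slowly.

```bash
for i in 1 2; do python3 -m handwheel '[0,1,0,0,0,0, 0,0,0,0,0,0]'|grep -E "pos|force"; done
```

```text
position: [0.5425, -0.1527, 0.1034]
force: [-1.1, 0.2, 5.2]
position: [0.5425, -0.1527, 0.1024]
force: [-1.3, 1.0, 5.9]
```

```bash
python3 -m handwheel '[0,1,0,0,0,0, 0,0,0,0,0,0]'|grep -E "pos|force"
```

```text
position: [0.5425, -0.1527, 0.1014]
force: [-0.8, 0.8, 6.0]
```

```bash
python3 -m handwheel '[0,1,0,0,0,0, 0,0,0,0,0,0]'|grep -E "pos|force"
```

```text
position: [0.5426, -0.1527, 0.1005]
force: [-1.3, -0.6, 6.5]
```

```bash
python3 -m handwheel '[0,1,0,0,0,0, 0,0,0,0,0,0]'|grep -E "pos|force"
```

```text
position: [0.5426, -0.1527, 0.0996]
force: [-1.6, 0.7, 8.1]
```

```bash
python3 -m handwheel '[0,1,0,0,0,0, 0,0,0,0,0,0]'|grep -E "pos|force"
```

```text
position: [0.5427, -0.1528, 0.0988]
force: [-2.8, -0.5, 9.2]
```

```bash
python3 -m handwheel '[0,0.7,0,0,0,0, 0,0,0,0,0,0]'|grep -E "pos|force"
```

```text
position: [0.5428, -0.1528, 0.0983]
force: [-2.3, 0.5, 10.5]
```

```bash
python3 -m handwheel '[0,0.7,0,0,0,0, 0,0,0,0,0,0]'|grep -E "pos|force"
```

```text
position: [0.5429, -0.1529, 0.0977]
force: [-3.4, -0.3, 11.3]
```

```bash
python3 -m handwheel '[0,0.4,0,0,0,0, 0,0,0,0,0,0]'|grep -E "pos|force"
python3 -m handwheel '[0,-8,0,0,0,0, 0,-16,0,0,0,0, 0,-20,0,0,0,0, 0,-20,0,0,0,0, 0,-15,0,0,0,0]'|grep -E "pos|force"
python3 -m handwheel '[0,0,0,0,0,0, 0,0,0,0,0,0, 0,0,0,0,0,0, 0,0,0,0,0,0, 0,0,0,0,0,0]' 1
python3 - <<'E'
from h import *
im=robot.camera("side");w=robot.camera("wrist");c=robot.get_calibration("wrist")
print("side",[f(blob(im,"yellow",(288,250),45),0) for f in(np.min,np.max)])
b=blob(w,"yellow",(270,200),90);print(b.min(0),b.max(0))
for z in(.155,):print(rect(c,b,z))
cv2.imwrite("pics/p5.png",np.hstack([im[170:320,180:390],cv2.resize(w,(200,150))])[:,:,::-1])
E
```

```text
position: [0.5429, -0.1529, 0.0974]
force: [-3.2, 0.2, 11.3]
position: [0.5427, -0.1525, 0.1763]
force: [0.9, 0.1, 1.2]
clock: 10.1
position: [0.542, -0.1525, 0.1744]
ee_rot: [-0.049, 0.706, -0.705, 0.048]
force: [0.0, 0.3, -0.6]
finger_gap: 0.852
side [array([274, 241], dtype=int32), array([299, 258], dtype=int32)]
[272 187] [296 267]
[ 545.1486 -152.4778   55.6194   15.5779    7.299 ]
```

View pics/p5.png

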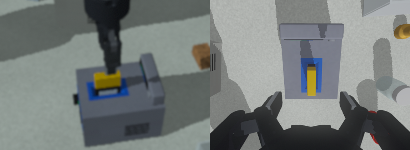

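The side view shows the cap raised, rows 241–258 against 249–264 before, about 27 mm higher. The wrist view shows it between the open fingers with its base in the collar. The catch is released and nothing touches the cartridge. Next I'll come down to the cap and grip lightly.

```bash
python3 -m handwheel '[0,15,0,0,0,0, 0,15,0,0,0,0, 0,15,0,0,0,0, 0,12,0,0,0,0, 0,6,0,0,0,0]' 1
python3 -m handwheel '[0,3,0,0,0,0, 0,0,0,0,0,0]'; python3 go.py .5424 -.1527 .108 8
```

```text
clock: 10.7
position: [0.5418, -0.1524, 0.111]
ee_rot: [-0.049, 0.706, -0.705, 0.048]
force: [-0.4, -0.7, -0.1]
finger_gap: 1.001
clock: 10.9
position: [0.5424, -0.1525, 0.1091]
ee_rot: [-0.049, 0.705, -0.705, 0.049]
force: [-0.3, 0.2, -0.1]
finger_gap: 0.995
t 10.9 pos [ 0.5424 -0.1525  0.1091] F [-0.2586  0.1792 -0.135 ] shift mm [0.0411 1.0987 0.1571] turn [ 0.0031 -0.1109  0.0113]
```

```bash
python3 -m handwheel '[0,2,0,0,0,0, 0,0,0,0,0,0, 0,0,0,0,0,0, 0,0,0,0,0,0, 0,0,0,0,0,0]' 0 20
python3 -m handwheel '[0,0,0,0,0,0, 0,0,0,0,0,0, 0,0,0,0,0,0]'
python3 - <<'E'
from h import *
im=robot.camera("side");w=robot.camera("wrist")
cv2.imwrite("pics/p6.png",np.hstack([cv2.resize(im[190:310,230:350],(420,420)),w[:,140:420]])[:,:,::-1])
E
```

```text
clock: 11.4
position: [0.5425, -0.1527, 0.1074]
ee_rot: [0.048, -0.705, 0.706, -0.049]
force: [-0.6, -0.6, 2.9]
finger_gap: 0.182
clock: 11.7
position: [0.5426, -0.1527, 0.1074]
ee_rot: [0.048, -0.705, 0.706, -0.049]
force: [-0.4, -1.0, 2.2]
finger_gap: 0.182
```

View pics/p6.png

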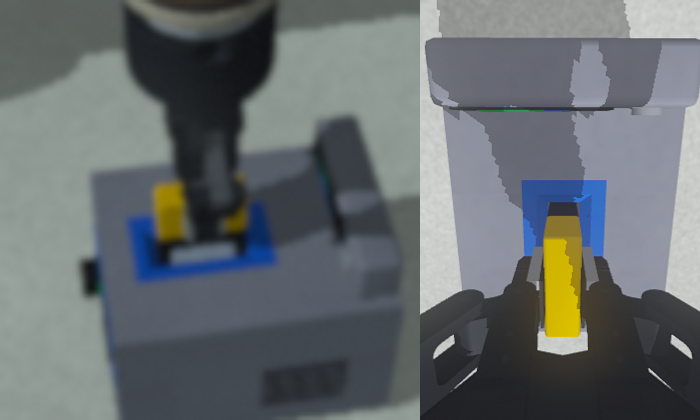

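The fingers hold the cap at an opening of 0.182 (15.5 mm). In the wrist view it is centred between the pads, cap rows 215–335. I'll firm the grip and lift straight out.

```bash
python3 -m handwheel '[0,-3,0,0,0,0, 0,-10,0,0,0,0, 0,-15,0,0,0,0, 0,-20,0,0,0,0, 0,-20,0,0,0,0]' 0 40
python3 -m handwheel '[0,-20,0,0,0,0, 0,-15,0,0,0,0, 0,0,0,0,0,0]'; python3 go.py 0.4786 0.1946 0.207 -6.8
```

```text
clock: 12.3
position: [0.5421, -0.1523, 0.1761]
ee_rot: [-0.049, 0.706, -0.705, 0.048]
force: [0.1, -0.7, -1.3]
finger_gap: 0.177
clock: 12.6
position: [0.5436, -0.1526, 0.2128]
ee_rot: [0.047, -0.705, 0.706, -0.05]
force: [0.1, 1.0, -1.7]
finger_gap: 0.181
t 12.6 pos [ 0.5436 -0.1526  0.2128] F [ 0.1224  0.9707 -1.7168] shift mm [  16.6735    5.2347 -352.845 ] turn [-0.0481 14.6945 -0.2228]
```

```bash
python3 -m handwheel '[2,0,-25,0,5,0, 2,0,-35,0,5,0, 0,0,-40,0,4.7,0, 0,0,-40,0,0,0, 0,0,-40,0,0,0]'
python3 -m handwheel '[0,0,-40,0,0,0, 0,0,-30,0,0,0, 0,0,-20,0,0,0, 0,0,0,0,0,0, 0,0,0,0,0,0]'
python3 go.py 0.4786 0.1946 0.207 -6.8
python3 - <<'E'
from h import *
c=robot.get_calibration("wrist");im=robot.camera("wrist");cv2.imwrite("pics/w7.png",im[:,:,::-1])
b=blob(im,"orange");print(b.min(0),b.max(0));print(rect(c,b,.11))
E
```

```text
clock: 13.1
position: [0.5435, 0.0277, 0.2095]
ee_rot: [-0.042, -0.706, 0.706, 0.043]
force: [1.7, -0.5, -1.6]
finger_gap: 0.174
clock: 13.6
position: [0.5543, 0.1155, 0.2093]
ee_rot: [-0.041, -0.706, 0.706, 0.042]
force: [-0.7, -0.7, -2.3]
finger_gap: 0.179
t 13.6 pos [0.5543 0.1155 0.2093] F [-0.728  -0.7453 -2.3269] shift mm [ 84.4415   2.3844 -69.6108] turn [-0.047   0.0467  0.0811]
[191 247] [235 288]
[494.6788 190.1492  44.2868  40.9845  -6.7926]
```

View pics/w7.png

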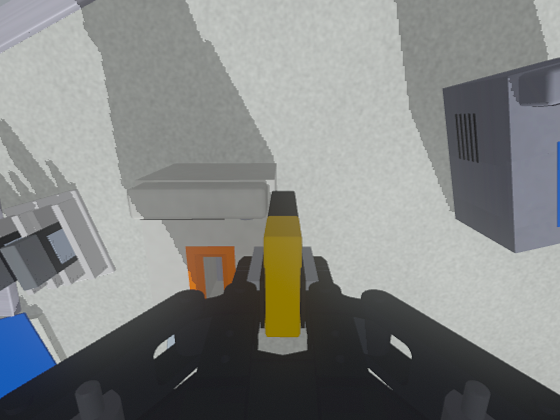

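The wrist view shows the orange collar at (213,268), partly hidden by the hand, with the cartridge held upright in the middle. I'll back off along x for a clear view and measure again.

```bash
python3 -m handwheel '[30,0,0,0,0,0, 40,0,0,0,0,0, 35,0,0,0,0,0, 0,0,0,0,0,0, 0,0,0,0,0,0]'
python3 - <<'E'
from h import *
c=robot.get_calibration("wrist");im=robot.camera("wrist");cv2.imwrite("pics/w8.png",im[:,:,::-1])
b=blob(im,"orange");print(b.min(0),b.max(0));print(rect(c,b,.11))
# slot opening: non-orange hole inside collar
m=cv2.inRange(cv2.cvtColor(im,cv2.COLOR_RGB2HSV),*map(np.array,HSV["orange"]))
cs,h=cv2.findContours(m,cv2.RETR_CCOMP,cv2.CHAIN_APPROX_NONE)
for k,q in enumerate(cs):
    if h[0][k][3]>=0 and cv2.contourArea(q)>100: print("hole",rect(c,q[:,0],.11))
c2=robot.get_calibration("top");i2=robot.camera("top");
E
python3 go.py 0.4786 0.1946 0.207 -6.8
```

```text
clock: 14.15
position: [0.4507, 0.1268, 0.2106]
ee_rot: [-0.043, -0.706, 0.706, 0.042]
force: [0.2, -0.5, -1.8]
finger_gap: 0.18
[174 134] [231 221]
[478.5748 194.7699  78.9558  45.324   -6.6653]
t 14.25 pos [0.4516 0.1271 0.2104] F [ 0.1019 -0.0276 -1.4737] shift mm [-18.646    3.4435 -70.2744] turn [ 0.0046 -0.1221 -0.0577]
```

All three views agree on the meter: (478.6, 194.7) mm, yaw -6.7°. I'll move over the slot.

```bash
python3 -m handwheel '[-7,0,-30,0,0,0, -7,0,-25,0,0,0, -5,0,-15,0,0,0, 0,0,0,0,0,0, 0,0,0,0,0,0]'
python3 go.py 0.4787 0.1947 0.16 -6.7
```

```text
clock: 14.75
position: [0.4779, 0.1944, 0.2096]
ee_rot: [-0.042, -0.705, 0.706, 0.043]
force: [0.3, -0.1, -1.1]
finger_gap: 0.182
t 14.75 pos [0.4779 0.1944 0.2096] F [ 0.3087 -0.1471 -1.0609] shift mm [-0.8646 49.5557 -0.442 ] turn [-0.0622 -0.1346  0.0665]
```

```bash
python3 -m handwheel '[-0.7,15,-0.4,0,0,0, 0,15,0,0,0,0, 0,12,0,0,0,0, 0,6,0,0,0,0, 0,0,0,0,0,0]'|grep -E "pos|force"
python3 -m handwheel '[0,0,0,0,0,0]'|grep -E "pos|force";python3 go.py 0.4787 0.1947 0.15 -6.7
```

```text
position: [0.4781, 0.1948, 0.1614]
force: [-0.1, 0.6, -1.1]
position: [0.4788, 0.1955, 0.1626]
force: [-0.4, -0.4, -2.0]
t 15.35 pos [0.4788 0.1955 0.1626] F [-0.3639 -0.3575 -1.9541] shift mm [-0.0211 12.5616  0.7615] turn [ 0.0057 -0.1316 -0.0216]
```

```bash
python3 -m handwheel '[0,4,0.7,0,0,0, 0,4,0,0,0,0, 0,2,0,0,0,0, 0,0,0,0,0,0]'|grep -E "pos|force"
python3 -m handwheel '[0,2,0,0,0,0, 0,2,0,0,0,0, 0,0,0,0,0,0]'|grep -E "pos|force";python3 go.py 0.4787 0.1947 0.14 -6.7
```

```text
position: [0.4782, 0.1948, 0.1518]
force: [-0.2, 0.4, -1.4]
position: [0.4783, 0.1949, 0.1479]
force: [-0.6, -1.4, -1.9]
t 16.05 pos [0.4783 0.1949 0.1479] F [-0.617  -1.4005 -1.8617] shift mm [-0.4512  7.9026  0.112 ] turn [-0.0128 -0.108   0.0213]
```

Past the bevel with no contact force. I'll continue down in checked steps.

```bash
python3 -m handwheel '[0,2,0,0,0,0, 0,2,0,0,0,0, 0,2,0,0,0,0, 0,0,0,0,0,0]'|grep -E "pos|force"
python3 -m handwheel '[0,3,0,0,0,0, 0,3,0,0,0,0, 0,0,0,0,0,0]'|grep -E "pos|force"
```

```text
position: [0.4782, 0.1948, 0.1418]
force: [0.4, 0.1, -1.4]
position: [0.4781, 0.1948, 0.1357]
force: [-0.3, 0.3, -2.0]
```

```bash
python3 -m handwheel '[0,4,0,0,0,0, 0,4,0,0,0,0, 0,4,0,0,0,0, 0,0,0,0,0,0]'|grep -E "pos|force"
```

```text
position: [0.478, 0.1947, 0.1234]
force: [0.5, -0.4, -1.8]
```

```bash
python3 -m handwheel '[0,4,0,0,0,0, 0,4,0,0,0,0, 0,3,0,0,0,0, 0,0,0,0,0,0]'|grep -E "pos|force"
python3 -m handwheel '[0,2,0,0,0,0, 0,1,0,0,0,0, 0,0,0,0,0,0]'|grep -E "pos|force"
```

```text
position: [0.4781, 0.1948, 0.1126]
force: [0.7, 0.1, -1.9]
position: [0.4784, 0.1949, 0.1101]
force: [0.0, -0.6, -1.2]
```

It's within about 2 mm of the carriage, so I'll open, lift clear, shut and come back down.

```bash
python3 -m handwheel '[0,2,0,0,0,0, 0,0,0,0,0,0]'|grep -E "pos|force"
python3 -m handwheel '[0,0,0,0,0,0, 0,0,0,0,0,0, 0,0,0,0,0,0, 0,0,0,0,0,0, 0,0,0,0,0,0]' 1|grep -E "pos|force|gap"
python3 -m handwheel '[0,-12,0,0,0,0, 0,-15,0,0,0,0, 0,-15,0,0,0,0, 0,-10,0,0,0,0, 0,0,0,0,0,0]'|grep -E "pos|force|gap"
python3 -m handwheel '[0,0,0,0,0,0, 0,0,0,0,0,0, 0,0,0,0,0,0, 0,0,0,0,0,0, 0,0,0,0,0,0]' 0|grep -E "pos|force|gap"
python3 - <<'E'
from h import *
w=robot.camera("wrist");c=robot.get_calibration("wrist");im=robot.camera("side")
t=robot.camera("top");ct=robot.get_calibration("top");cs=robot.get_calibration("side")
b1=blob(im,"yellow",(262,145),30);print(b1.min(0),b1.max(0))
b=blob(w,"yellow",(280,250),150);print(b.min(0),b.max(0),rect(c,b,.155))
cv2.imwrite("pics/p9.png",np.hstack([cv2.resize(im[90:210,200:320],(420,420)),w[:,140:420]])[:,:,::-1])
E
python3 go.py 0.4786 0.1947 0.14 -6.7
```

```text
position: [0.4784, 0.1949, 0.108]
force: [0.3, 0.7, -1.5]
position: [0.4785, 0.1949, 0.1083]
force: [-0.2, 0.3, -0.4]
finger_gap: 0.99
position: [0.4794, 0.1954, 0.1621]
force: [-0.3, -0.0, 0.3]
finger_gap: 0.996
position: [0.4783, 0.1949, 0.1598]
force: [-0.5, 0.7, 0.4]
finger_gap: 0.14
[250 138] [268 148]
[270 192] [296 278] [481.2939 194.5788  55.7746  15.8711  -6.8289]
t 19.7 pos [0.4784 0.1949 0.1601] F [-0.6941 -0.7226  0.5029] shift mm [-0.218  20.0532  0.1558] turn [-0.0067 -0.1133  0.009 ]
```

View pics/p9.png

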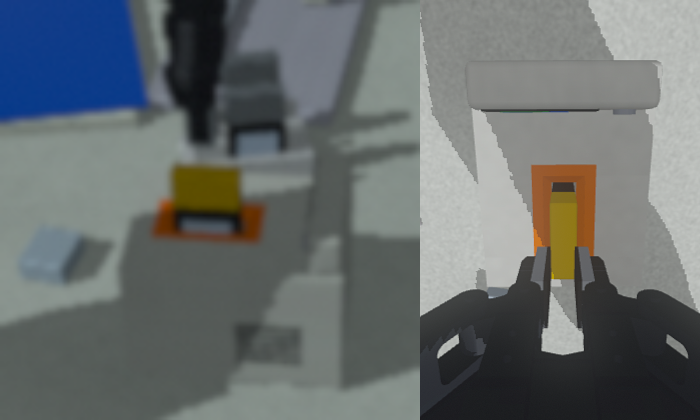

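The cartridge stands upright in the orange collar, with the side crop showing its cap at (205,185). In the wrist crop the fingers are closing, centred on it. I'll lower to the cap top; contact should come near a TCP of 0.135.

```bash
python3 -m handwheel '[0,0,0,0,0,0, 0,0,0,0,0,0, 0,0,0,0,0,0]' 0|grep gap
python3 -m handwheel '[0,6,0,0,0,0, 0,6,0,0,0,0, 0,5,0,0,0,0, 0,2,0,0,0,0, 0,0,0,0,0,0]'|grep -E "pos|force|gap"
for i in 1 2 3; do python3 -m handwheel '[0,1,0,0,0,0, 0,0,0,0,0,0]'|grep -E "pos|force"; done
```

```text
finger_gap: 0.002
position: [0.4782, 0.1948, 0.1407]
force: [-0.5, 0.6, 0.3]
finger_gap: -0.002
position: [0.4785, 0.1949, 0.1402]
force: [0.0, 0.0, 0.2]
position: [0.4784, 0.1949, 0.1392]
force: [-0.1, -0.4, -0.1]
position: [0.4784, 0.1949, 0.1381]
force: [-0.3, -0.6, 0.9]
```

```bash
for i in 1 2 3; do python3 -m handwheel '[0,1,0,0,0,0, 0,0,0,0,0,0]'|grep -E "pos|force"; done
```

```text
position: [0.4784, 0.1949, 0.1371]
force: [-0.7, -0.8, 0.1]
position: [0.4784, 0.1949, 0.136]
force: [0.1, -0.2, -0.0]
position: [0.4784, 0.1949, 0.135]
force: [-0.3, -1.0, 0.6]
```

```bash
for i in 1 2; do python3 -m handwheel '[0,1,0,0,0,0, 0,1,0,0,0,0, 0,1,0,0,0,0, 0,0,0,0,0,0]'|grep -E "pos|force"; done
```

```text
position: [0.4785, 0.195, 0.1323]
force: [-0.2, -0.5, 3.1]
position: [0.4785, 0.1949, 0.1291]
force: [-0.2, 0.6, 3.1]
```

```bash
for i in 1 2 3; do python3 -m handwheel '[0,1,0,0,0,0, 0,1,0,0,0,0, 0,1,0,0,0,0, 0,1,0,0,0,0, 0,0,0,0,0,0]'|grep -E "pos|force"; done
```

```text
position: [0.4785, 0.1949, 0.125]
force: [-0.0, -0.3, 3.8]
position: [0.4784, 0.1949, 0.1211]
force: [-1.0, 0.3, 4.2]
position: [0.4785, 0.1949, 0.1171]
force: [-0.3, 0.0, 5.0]
```

```bash
for i in 1 2 3; do python3 -m handwheel '[0,1,0,0,0,0, 0,1,0,0,0,0, 0,0,0,0,0,0]'|grep -E "pos|force"; done
```

```text
position: [0.4785, 0.1949, 0.1152]
force: [0.5, 0.1, 5.2]
position: [0.4785, 0.1949, 0.1132]
force: [-0.9, -0.7, 5.6]
position: [0.4785, 0.1949, 0.1112]
force: [-0.7, -0.3, 6.8]
```

```bash
for i in 1 2; do python3 -m handwheel '[0,1,0,0,0,0, 0,1,0,0,0,0, 0,0,0,0,0,0]'|grep -E "pos|force"; done
```

```text
position: [0.4785, 0.195, 0.1093]
force: [0.2, -0.1, 5.7]
position: [0.4785, 0.195, 0.1073]
force: [-0.2, 0.8, 6.3]
```

```bash
python3 -m handwheel '[0,1,0,0,0,0, 0,0,0,0,0,0]'|grep -E "pos|force"
```

```text
position: [0.4785, 0.195, 0.1063]
force: [0.2, -0.6, 5.5]
```

```bash
python3 -m handwheel '[0,1,0,0,0,0, 0,0,0,0,0,0]'|grep -E "pos|force"
```

```text
position: [0.4785, 0.1949, 0.1053]
force: [-0.2, 0.3, 6.7]
```

```bash
python3 -m handwheel '[0,1,0,0,0,0, 0,0,0,0,0,0]'|grep -E "pos|force"
```

```text
position: [0.4785, 0.195, 0.1043]
force: [-0.7, 0.2, 5.7]
```

```bash
python3 -m handwheel '[0,1,0,0,0,0, 0,0,0,0,0,0]'|grep -E "pos|force"
```

```text
position: [0.4785, 0.1949, 0.1033]
force: [-0.2, 0.7, 5.6]
```

```bash
for i in 1 2; do python3 -m handwheel '[0,1,0,0,0,0, 0,0,0,0,0,0]'|grep -E "pos|force"; done
```

```text
position: [0.4785, 0.1949, 0.1023]
force: [-0.5, 0.4, 5.4]
position: [0.4785, 0.195, 0.1013]
force: [0.3, -0.3, 5.9]
```

```bash
python3 -m handwheel '[0,1,0,0,0,0, 0,0,0,0,0,0]'|grep -E "pos|force"
```

```text
position: [0.4785, 0.195, 0.1003]
force: [-1.1, -0.5, 6.5]
```

```bash
python3 -m handwheel '[0,1,0,0,0,0, 0,0,0,0,0,0]'|grep -E "pos|force"
```

```text
position: [0.4785, 0.195, 0.0993]
force: [-0.3, 0.2, 6.5]
```

```bash
python3 -m handwheel '[0,1,0,0,0,0, 0,0,0,0,0,0]'|grep -E "pos|force"
```

```text
position: [0.4786, 0.195, 0.0984]
force: [0.1, 0.0, 6.4]
```

```bash
python3 -m handwheel '[0,1,0,0,0,0, 0,0,0,0,0,0]'|grep -E "pos|force"
```

```text
position: [0.4785, 0.195, 0.0973]
force: [0.3, 0.1, 6.6]
```

```bash
python3 -m handwheel '[0,1,0,0,0,0, 0,0,0,0,0,0]'|grep -E "pos|force"
```

```text
position: [0.4786, 0.195, 0.0963]
force: [-0.9, -0.3, 7.0]
```

```bash
python3 -m handwheel '[0,1,0,0,0,0, 0,0,0,0,0,0]'|grep -E "pos|force"
```

```text
position: [0.4786, 0.1949, 0.0953]
force: [0.6, 0.5, 5.6]
```

```bash
python3 -m handwheel '[0,0.7,0,0,0,0, 0,0,0,0,0,0]'|grep -E "pos|force"
```

```text
position: [0.4785, 0.195, 0.0947]
force: [-1.3, 0.1, 6.9]
```

```bash
python3 -m handwheel '[0,1,0,0,0,0, 0,0,0,0,0,0]'|grep -E "pos|force"
```

```text
position: [0.4786, 0.1951, 0.0939]
force: [-1.3, -1.0, 9.5]
```

```bash
python3 -m handwheel '[0,0.7,0,0,0,0, 0,0,0,0,0,0]'|grep -E "pos|force"
```

```text
position: [0.4786, 0.1952, 0.0933]
force: [-0.9, -0.6, 10.7]
```

```bash
python3 -m handwheel '[0,0.7,0,0,0,0, 0,0,0,0,0,0]'|grep -E "pos|force"
```

```text
position: [0.4786, 0.1953, 0.0928]
force: [-2.4, -0.1, 12.1]
```

```bash
python3 -m handwheel '[0,0.7,0,0,0,0, 0,0,0,0,0,0]'|grep -E "pos|force"
```

```text
position: [0.4786, 0.1954, 0.0922]
force: [-2.3, -0.0, 12.7]
```

The force reached 12.7 N, so I'll lift away and check.

```bash
python3 -m handwheel '[0,-2,0,0,0,0, 0,-6,0,0,0,0, 0,-12,0,0,0,0, 0,-20,0,0,0,0, 0,-20,0,0,0,0]'|grep -E "pos|force"
python3 -m handwheel '[0,-20,0,0,0,0, 0,-10,0,0,0,0, 0,0,0,0,0,0, 0,0,0,0,0,0, 0,0,0,0,0,0]'|grep -E "pos|force"
python3 - <<'E'
from h import *
im=robot.camera("side");w=robot.camera("wrist");c=robot.get_calibration("wrist")
b1=blob(im,"yellow",(262,150),30);print("side",b1.min(0),b1.max(0))
b=blob(w,"yellow",(280,250),150);print("wrist",b.min(0),b.max(0))
for z in(.12,.125,.13,.155):print(z,rect(c,b,z))
cv2.imwrite("pics/p10.png",np.hstack([cv2.resize(im[90:210,200:320],(420,420)),w[:,140:420]])[:,:,::-1])
E
```

```text
position: [0.4776, 0.1946, 0.1517]
force: [0.5, 0.1, -0.1]
position: [0.4778, 0.1946, 0.1803]
force: [0.9, -0.1, 0.8]
side [249 147] [269 156]
wrist [272 177] [292 244]
0.12 [479.5793 195.1489  54.9082  16.1664  -6.8469]
0.125 [481.1342 194.9593  53.6851  15.8063  -6.8474]
0.13 [482.6892 194.7699  52.462   15.4462  -6.8475]
0.155 [490.4637 193.8236  46.3466  13.6457  -6.8463]
```

View pics/p10.png

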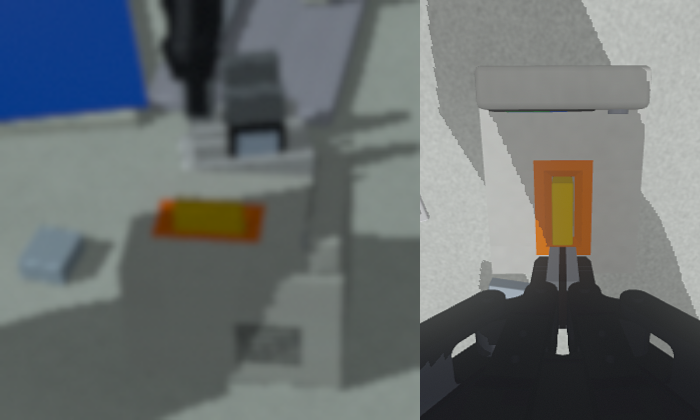

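The cap now sits low in the orange collar. In the side view its top row went from 138 to 147, about 30 mm down, and it stays there with the tool well clear. Time used is about 26 s. I'll hand in.

```bash
python3 - <<'E'
from h import *
b=blob(robot.camera("side"),"yellow",(262,150),30);print(b.min(0),b.max(0),robot.read_state()["clock"])
print(robot.sign_off())
E
```

```text
[249 147] [269 156] 30.05
the job is handed in; nothing more can be done
None
```

The cartridge is in the meter, held down by its catch, and I handed the job in at about 30 s. No verdict was reported.

- **Dock release:** I pressed to about 11.3 N and lifted away. The cartridge rose on its own by about 27 mm and stood untouched.
- **Transfer:** I gripped the cap, lifted the cartridge out and slid it into the meter with no noticeable contact force.
- **Meter press:** I pressed to about 12.7 N at the wrist, then lifted clear.
- **Last checks:** The side view shows the cap about 30 mm lower than when it stood free. It was unchanged in a second picture just before hand-in, with the tool about 70 mm above it. The wrist view puts it centred in the slot to about 1–2 mm.
- **Disagreement:** The shut fingertips touched about 19 mm later than the stated tool point implied, so I judged heights by contact and pictures.
- **Not checked:** I did not measure the other things on the bench. Nothing in the moves or forces suggested touching them.

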